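Take the feeding tray out from under a nest box for washing

ROBOT

A 7-joint arm with a two-finger parallel gripper is mounted at the origin on the work surface. World frame = base frame: x ahead of the robot, y to its left, z up, the work surface at z = 0. Lengths are in m, angles in rad, forces in N, time in s.
With the tool pointing down it reaches from about 0.35 to 0.9 m from the base axis. Payload 8.1 kg.
Tool frame: the origin (TCP) lies between the finger pads; the fingertips stand 14 mm ahead of it and the grasp point (between the pads) lies 5 mm behind it (robot.tcp_to_tips is the z of the fingertips in the tool frame, in m); z points along the fingers, y is the direction in which the jaws open and shut (so a half turn about z gives the same grasp; the last joint's range is limited). The gripper opens to 85 mm and grips with 20 to 120 N. Pads are 22 mm wide; open, the fingers measure 114 mm over their backs; the gripper's body (76 mm by 85 mm) begins 54 mm behind the grasp point. The pads swing forward as they close: fully open they stand 13 mm farther back than shut.
Start: joints at [1.014, 0.434, 0.025, 1.573, -0.012, 1.134, -0.075], TCP at [0.274, -0.562, 0.245] pointing down, gripper open.
Joint ranges: [-2.62, 2.62], [-0.44, 2.09], [-1.27, 1.32], [0.08, 2.57], [-1.32, 4.46], [0.12, 2], [-2.74, 2.74]. Speed limits (rad/s): [2.22, 2.22, 3.01, 3.01, 3.14, 3.14, 3.14].

INTERFACE

Orientations are given as a unit quaternion [w, x, y, z].
In Python, from plant import robot gives the robot as it stands.
- The arm moves only by the shell command python3 -m pendant 'ROWS' [FORCE]. ROWS is JSON, a list of rows, each an object with "rotation": the turn, a rotation vector about the tool's x, y, z in degrees, a list of three; "offset": the shift along the tool's x, y, z in cm, a list of three; "jaw": the gripper command: -1 is shut, 1 is fully open, values between are in proportion. In form: [{"rotation": [wx, wy, wz], "offset": [x, y, z], "jaw": jaw}, ...]. A call has 1 to 12 rows; each row shifts and turns the pose as measured when the row begins, along the tool's axes as they then stand; what a row does not reach is not made up. A row lasts 1/12 s, in which the tool goes at most 41.7 mm and 7.16 degrees, less where a joint would pass 70% of its speed; a pose out of reach is approached as far as the arm can. A call with a gripper value outside its range is refused whole. The fingers move at their own pace and stop on an object; FORCE is the grip in N (left out, the last holds). Time passes only in rows, so rows that do not move let the fingers close. It gives the time, the measured TCP pose, the force and the opening at its end, in the units of the state.
- robot.state(): the state, without advancing time (a new reading comes with each control period).
- robot.camera(name): name is "side" or "top" or "wrist"; returns a dict with "img" (420x560x3 uint8, red, green, blue), "intrinsics" (3x3 intrinsics, pixels), "R" (3x3) and "t" (3): a world point X has camera coordinates R X + t. Camera axes: x right, y down, z forward; pixel columns grow to the right and rows downward; lengths in m; the calibration is good to about 2 mm. A picture is of the moment at which its call begins. There is no depth.
- robot.job_done(): hands the job in, once; it reports no verdict.
The state is a dict: "time_s": time; "q": joint angles; "qvel": joint speeds; "tau": joint torques, N m; "ee_pos": TCP position; "eef_rot": TCP orientation; "contact_force": force on the tool from outside, world axes, zero at the start; "wrist_torque": the same for the moment, N m; "width": opening from 0.0 (shut) to 1.0 (fully open).
Only numpy, scipy, OpenCV 4.12 (cv2) and the standard library are available. Lean on these libraries where they do the work, as an engineer would, in place of code of your own. Each camera call takes 0.05 s, during which the arm holds its last target.

TASK

Two wooden nest boxes each have a feeding tray whose rear end is held down by the overhanging wooden lip. Take the tray of the nest box with the ROUND vent cap on its roof: slide it forward along its base board, still lying on the board, until it is clear of the lip, then lift it out, carry it over and set it down gently in the shallow metal washing pan, flat on the pan's floor and lengthwise in it, and let go. Leave the tray of the nest box with the square vent cap where it is.

Things in the scene. Friction and masses are not known exactly. Their poses are not given: they have to be found in the camera images.
- tray_grip (a point): Middle of the loose tray to fetch: wood, 160 (x) x 100 (y) mm, 0.2 kg, rim 14 mm high. A grip 36 (x) x 14 mm (y: close the fingers along it) stands in its middle, top 52 mm above the tray's underside; this point lies on the grip, 36 mm above the underside. At home it is over nest_round's origin within 5 mm, 48 mm above the table, axes as the nest's; its rear (+x) 50 mm are under the lip.
- nest_round: Fixed nest box, round cap (68 mm disc) on its roof. Origin: on the table under the tray's middle; -x: forward, the way the tray slides out. Base board top z 12 mm, x -95 to 195. Lip x 30 to 84 mm, z 34 to 46, between cheeks (14 mm free each side of the tray). Box behind it to x 194, cap top z 136. Slid forward 50 mm the tray's rear end is at the lip's edge; 70 mm are free.
- pan: Washing pan: shallow open aluminium tray, fixed, outside 226 (its x) x 166 (y) mm, inside 210 x 150 mm, floor at z 8 mm, rim top at z 24 mm. Origin: under its centre, at table height. The tray lies in it with its length along the pan's x, either way round; its grip point is then 44 mm above the table.
- other_tray_grip (a point): The same point of the identical other tray, to be left at home under the lip of the nest box with the SQUARE cap (64 mm), otherwise like nest_round, 136 mm high. Nests and pan stand side by side in any order, about 285 mm apart; between them stand white feeder tubes, 26 mm wide and 58 mm high.
There are look-alikes about, which are no part of the job. Leave any blue or pink look-alike of the part that bears tray_grip alone.

How it is judged:
On the way, in this order (a step that is already met when the one before it is completed fails the run):
1. the tray has been slid forward clear of the lip (42 mm or more from the nest's origin) while still lying on its base board (raised less than 12 mm) (x of tray_grip in the frame of nest_round below -0.042 m and height (world z) of tray_grip below 0.06 m), for 0.1 s.
2. the tray has been lifted off its board (its grip point more than 12 mm higher than at home) (height (world z) of tray_grip above 0.06 m), for 0.1 s.
At the end, for the whole second after the job is handed in: The tray from the round-capped nest lies at rest inside the washing pan, flat on its floor (tilt under 4 degrees, grip point 36 to 50 mm above the table), its middle within 40 mm of the pan's centre and its length within 17 degrees of the pan's length; the other tray is within 20 mm of where it was (horizontal distance between tray_grip and pan below 0.04 m and height (world z) of tray_grip between 0.036 and 0.05 m and angle between tray_grip's own z axis and vertical below 0.07 rad and angle between the x axis of tray_grip and the x axis of pan, either way round below 0.3 rad and linear speed of tray below 0.02 m/s and distance of other_tray_grip from where it was at the start of the episode below 0.02 m); the robot touches nothing.
It fails at once if the other nest's tray is moved by 20 mm or more (distance of other_tray_grip from where it was at the start of the episode above 0.02 m).
It fails at once if the tray is dropped or slammed into the pan (faster than 0.7 m/s just above its floor, as after a fall of about 30 mm) (horizontal distance between tray_grip and pan below 0.06 m and height (world z) of tray_grip below 0.07 m and linear speed of tray above 0.7 m/s).
It also fails if it takes over 45 s, if anything falls off the work surface, if the arm or the gripper's body presses on something with over 40 N, if the wrist force passes 120 N, or if a joint passes its speed limit or range.

## Working session

There is one attempt and no reset: what is moved stays moved. The work goes in short steps, Python scripts to look and compute and a shell command to move; the robot and the scene stay as the last step left them, time stands still between calls to the robot, and variables do not carry over. Pictures are saved under pics/ and viewed, and the job is handed in when it is done.

```bash
mkdir -p pics; ls
python3 - <<'E'
from plant import robot
import cv2
s=robot.state();print(s['time_s'],s['ee_pos'],s['eef_rot'],s['width'],robot.tcp_to_tips)
for n in['top','side','wrist']:
    c=robot.camera(n);cv2.imwrite(f'pics/{n}0.png',c['img'][:,:,::-1]);print(n,c['intrinsics'].tolist(),c['R'].round(3).tolist(),c['t'].round(3).tolist())
    import pickle;pickle.dump(c,open(f'pics/{n}0.pkl','wb'))
E
```

```text
pics
0.0 [ 0.27373976 -0.56131784  0.24452608] [-7.55859069e-04  9.74371757e-01  2.24942314e-01 -2.51311346e-04] 0.9972465709207979 0.014
top [[450.47445746347995, 0.0, 279.9401365553312], [0.0, 450.47445746347995, 209.3552385681359], [0.0, 0.0, 1.0]] [[-0.013, -1.0, 0.009], [-0.998, 0.012, -0.067], [0.067, -0.01, -0.998]] [-0.051, 0.45, 1.243]
side [[388.9858755449243, 0.0, 275.3835310138554], [0.0, 388.9858755449243, 210.5767327157081], [0.0, 0.0, 1.0]] [[-0.997, -0.081, 0.003], [-0.045, 0.527, -0.849], [0.067, -0.846, -0.529]] [0.441, 0.106, 0.81]
wrist [[366.4508532948761, 0.0, 279.1544391638153], [0.0, 366.4508532948761, 209.2433184732541], [0.0, 0.0, 1.0]] [[0.438, -0.899, -0.002], [-0.859, -0.419, 0.293], [-0.264, -0.127, -0.956]] [-0.624, -0.039, 0.38]
```

View pics/top0.png

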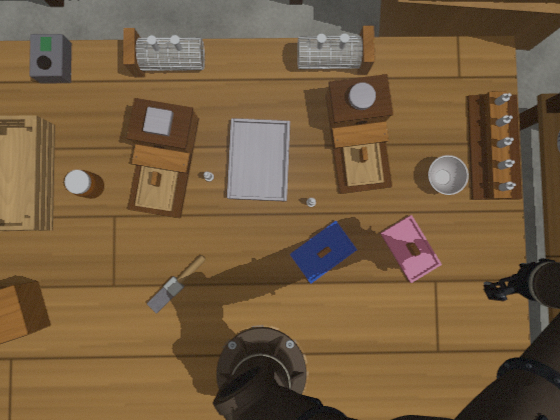

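View pics/side0.png

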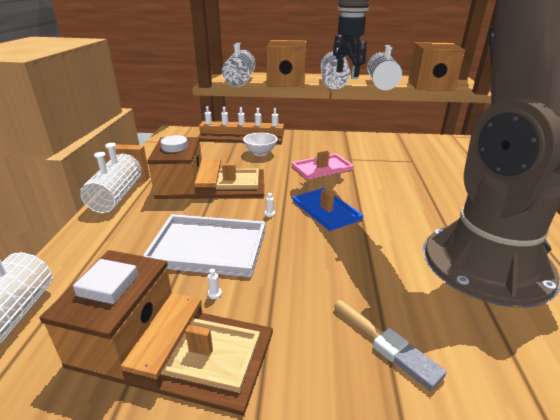

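View pics/wrist0.png

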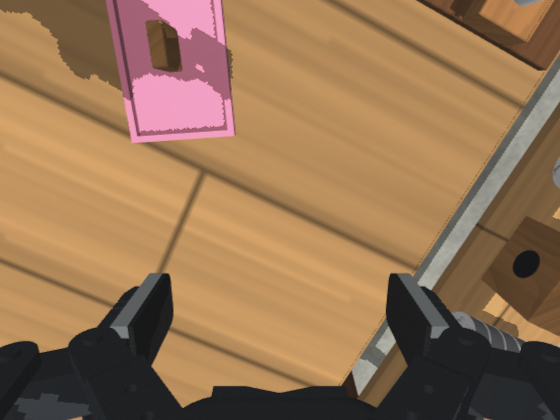

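Candidates for the tray in the top view are the wooden tray with its grip at (364,155) under the round cap (362,95), the wooden tray at (155,180) under the square cap (158,120), the blue one at (323,252) and the pink one at (414,249). I choose the one at (364,155). The pan is at (259,160), and feeder tubes stand at (208,176) and (311,202). Next is a close crop to check.

Run:
```python
import cv2
im=cv2.imread('pics/top0.png')
cv2.imwrite('pics/c1.png',cv2.resize(im[65:205,315:405],None,fx=4,fy=4,interpolation=cv2.INTER_CUBIC))
cv2.imwrite('pics/c2.png',cv2.resize(im[105:215,190:330],None,fx=5,fy=5,interpolation=cv2.INTER_CUBIC))
```

```text
(no output)
```

View pics/c1.png

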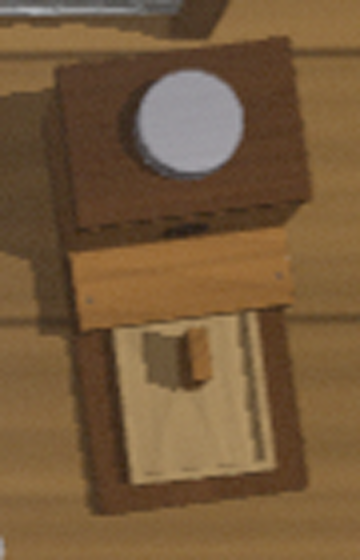

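View pics/c2.png

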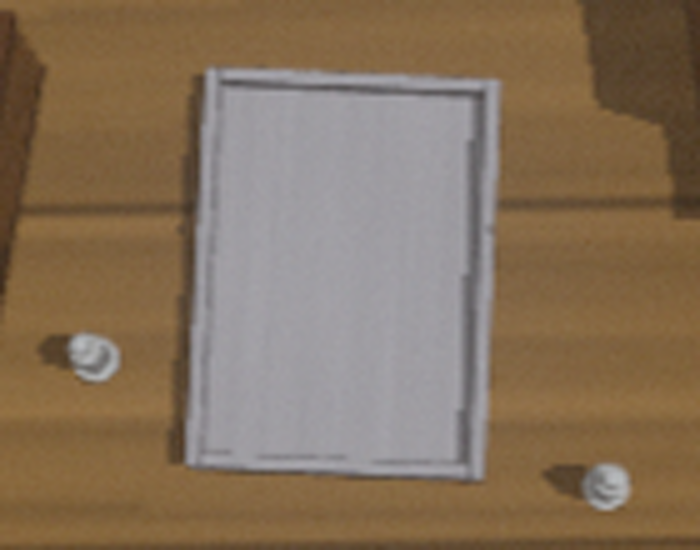

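```bash
cat > h.py <<'E'
import numpy as np,pickle
def ray(c,u,v,z):
    K,R,t=[np.array(c[k]) for k in('intrinsics','R','t')]
    d=R.T@np.linalg.inv(K)@[u,v,1]; o=-R.T@t
    return o+d*(z-o[2])/d[2]
def crop(p,o,s): return (p[0]+.5)/s-.5+o[0],(p[1]+.5)/s-.5+o[1]
E
python3 - <<'E'
from h import *
c=pickle.load(open('pics/top0.pkl','rb'))
f=lambda p,z,o=(315,65),s=4: ray(c,*crop(p,o,s),z)
np.set_printoptions(precision=4,suppress=True)
def ang(a,b): d=b-a; return np.degrees(np.arctan2(d[1],d[0])),np.linalg.norm(d)
a,b=f((131,484),.026),f((275,468),.026);print('trayfront',a,b,(a+b)/2,ang(b,a))
a,b=f((100,515),.012),f((307,488),.012);print('board',a,b,(a+b)/2,ang(b,a))
a,b=f((80,330),.046),f((290,306),.046);print('lip',a,b,(a+b)/2,ang(b,a))
print('grip',f((200,356),.064),'cap',f((190,121),.136))
P=[f(p,.024,(190,105),5) for p in[(206,68),(500,81),(484,480),(187,465)]]
print('pan',np.mean(P,0),[ang(P[i-1],P[i]) for i in range(4)])
for p in [(95,350),(608,480)]: print('tube',f(p,.058,(190,105),5))
E
```

```text
trayfront [ 0.5126 -0.2456  0.026 ] [ 0.5226 -0.3463  0.026 ] [ 0.5176 -0.296   0.026 ] (np.float64(95.66941269075173), np.float64(0.10120113222935352))
board [ 0.4926 -0.2256  0.012 ] [ 0.5099 -0.3719  0.012 ] [ 0.5012 -0.2987  0.012 ] (np.float64(96.74750145331797), np.float64(0.14734733844768202))
lip [ 0.6172 -0.2097  0.046 ] [ 0.6323 -0.3551  0.046 ] [ 0.6248 -0.2824  0.046 ] (np.float64(95.93336271072778), np.float64(0.14612893687719047))
grip [ 0.5948 -0.2884  0.064 ] cap [ 0.7339 -0.2713  0.136 ]
pan [0.5904 0.001  0.024 ] [(np.float64(-3.027262967729467), np.float64(0.22414417193719074)), (np.float64(-93.18794874272199), np.float64(0.1653666219466064)), (np.float64(176.90461101952005), np.float64(0.22535764591693336)), (np.float64(86.39074012812951), np.float64(0.16510653399772365))]
tube [0.5433 0.1352 0.058 ]
tube [ 0.4692 -0.1416  0.058 ]
```

Board front edge, lip, tray front and grip agree to about 3 mm. The tray grip is at about (0.595, -0.288) with yaw about 6.4°. The pan centre is at (0.590, 0.001) with yaw about -3.2°, and its measured size is 225x165 mm, as specified. First I move above the tray.

```bash
python3 -m pendant '[{"rotation":[0,0,0],"offset":[3.4,-0.9,0],"jaw":1},{"rotation":[0,0,0],"offset":[3.4,-0.9,0],"jaw":1},{"rotation":[0,0,0],"offset":[3.4,-0.9,0],"jaw":1},{"rotation":[0,0,0],"offset":[3.4,-0.9,0],"jaw":1},{"rotation":[0,0,0],"offset":[3.4,-0.9,0],"jaw":1},{"rotation":[0,0,0],"offset":[3.4,-0.9,0],"jaw":1},{"rotation":[0,0,0],"offset":[3.4,-0.9,0],"jaw":0},{"rotation":[0,0,0],"offset":[3.4,-0.9,0],"jaw":0},{"rotation":[0,0,5],"offset":[3.4,-0.9,0],"jaw":0},{"rotation":[0,0,5],"offset":[3.4,0,0],"jaw":0},{"rotation":[0,0,5],"offset":[2,0,0],"jaw":0},{"rotation":[0,0,5],"offset":[0,0,0],"jaw":0}]'
cat >> h.py <<'E'
def plan(x,y,z,yaw):
    from plant import robot
    from scipy.spatial.transform import Rotation as Ro
    s=robot.state();q=s['eef_rot'];R=Ro.from_quat([q[1],q[2],q[3],q[0]])
    T=Ro.from_euler('z',yaw,degrees=True)*Ro.from_euler('x',180,degrees=True)
    print('t',s['time_s'],'pos',np.round(s['ee_pos'],4),'yaw',np.degrees(np.arctan2(R.as_matrix()[1,0],R.as_matrix()[0,0])).round(2),'F',np.round(s['contact_force'],2),'w',s['width'])
    print('cm in tool',np.round(R.inv().apply(np.array([x,y,z])-s['ee_pos'])*100,2),'rot',np.round((R.inv()*T).as_rotvec(degrees=True),2))
E
python3 - <<'E'
from h import *
from plant import robot
import cv2
plan(.595,-.288,.245,6.4)
c=robot.camera('wrist');pickle.dump(c,open('pics/w1.pkl','wb'));cv2.imwrite('pics/w1.png',c['img'][:,:,::-1])
E
```

```text
time_s: 1.15
ee_pos: [0.5728, -0.3281, 0.2388]
eef_rot: [-0.003, 0.999, 0.042, -0.004]
contact_force: [-0.6, 0.4, 0.3]
width: 0.499
t 1.15 pos [ 0.5728 -0.3281  0.2388] yaw 4.86 F [-0.63  0.38  0.35] w 0.49854776610520307
cm in tool [ 2.55 -3.81 -0.62] rot [-0.33  0.41 -1.54]
```

View pics/w1.png

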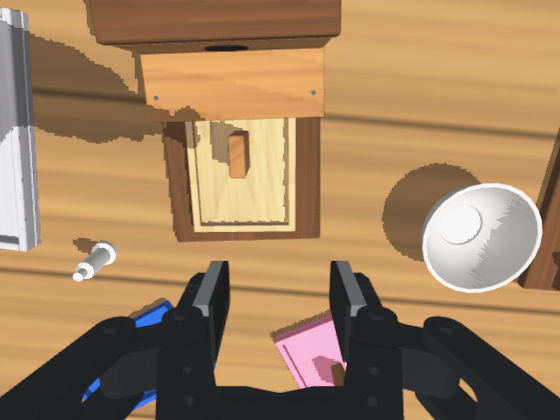

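Run:
```python
import cv2
im=cv2.imread('pics/w1.png')
cv2.imwrite('pics/w1c.png',cv2.resize(im[95:250,150:340],None,fx=3.8,fy=3.8,interpolation=cv2.INTER_CUBIC))
```

```text
(no output)
```

View pics/w1c.png

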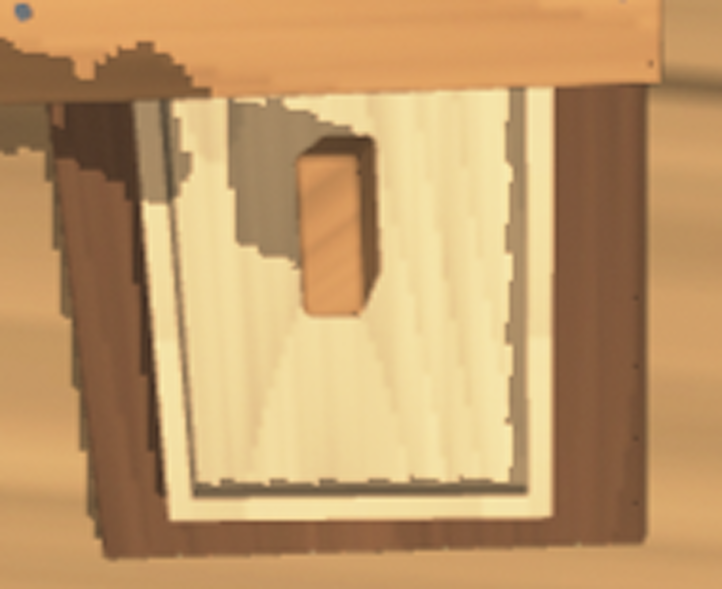

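Run:
```python
from h import *
c=pickle.load(open('pics/w1.pkl','rb'))
f=lambda p,z: ray(c,*crop(p,(150,95),3.8),z).round(4)
print(f((331,236),.064))
a,b=f((170,521),.026),f((553,517),.026);print(a,b,np.degrees(np.arctan2(*(a-b)[[1,0]]))-90,np.linalg.norm(a-b))
a,b=f((303,317),.064),f((297,156),.064);print(np.degrees(np.arctan2(*(b-a)[[1,0]])),np.linalg.norm(a-b))
a,b=f((362,316),.064),f((361,154),.064);print(np.degrees(np.arctan2(*(b-a)[[1,0]])),np.linalg.norm(a-b))
plan(.595,-.288,.145,6.4)
```

```text
[ 0.5952 -0.2904  0.064 ]
[ 0.5101 -0.2479  0.026 ] [ 0.5199 -0.3478  0.026 ] 5.602680912724324 0.10037952978570878
4.5480424091253635 0.03531118802872541
3.556181094255086 0.03546829570193638
t 1.2 pos [ 0.5716 -0.3285  0.2387] yaw 4.46 F [ 0.58  0.07 -0.48] w 0.49674615858726073
cm in tool [ 2.73 -3.8   9.37] rot [-0.34  0.45 -1.94]
```

The wrist view shows the grip top, about crop (331,236), at (0.595, -0.290), which agrees with the top camera. The 100 mm width and 35 mm length also match.

```bash
python3 -m pendant '[{"rotation":[0,0,-1.5],"offset":[1.3,-1.9,0],"jaw":0},{"rotation":[0,0,0],"offset":[1.3,-1.9,1],"jaw":0},{"rotation":[0,0,0],"offset":[0,0,2.5],"jaw":0},{"rotation":[0,0,0],"offset":[0,0,3],"jaw":0},{"rotation":[0,0,0],"offset":[0,0,2],"jaw":0},{"rotation":[0,0,0],"offset":[0,0,0],"jaw":0}]'
python3 -c "
from h import *
plan(.595,-.289,.047,6)"
```

```text
time_s: 1.7
ee_pos: [0.5924, -0.2889, 0.1513]
eef_rot: [-0.001, 0.998, 0.057, -0.004]
contact_force: [-1.0, 0.4, 0.0]
width: 0.5
t 1.7 pos [ 0.5924 -0.2889  0.1513] yaw 6.55 F [-1.03  0.36  0.04] w 0.4995144153496282
cm in tool [ 0.34  0.07 10.42] rot [-0.16  0.47  0.55]
```

```bash
python3 -m pendant '[{"rotation":[0,0.4,0],"offset":[0.2,0,2],"jaw":0},{"rotation":[0,0,0],"offset":[0.1,0,2],"jaw":0},{"rotation":[0,0,0],"offset":[0,0,2],"jaw":0},{"rotation":[0,0,0],"offset":[0,0,1.5],"jaw":0},{"rotation":[0,0,0],"offset":[0,0,1],"jaw":0},{"rotation":[0,0,0],"offset":[0,0,0],"jaw":0}]'
python3 - <<'E'
from h import *
from plant import robot
import cv2
plan(.595,-.289,.047,6)
c=robot.camera('wrist');cv2.imwrite('pics/w2.png',c['img'][:,:,::-1])
E
```

```text
time_s: 2.2
ee_pos: [0.5936, -0.2937, 0.0679]
eef_rot: [0.0, 0.998, 0.059, -0.0]
contact_force: [-1.1, -0.1, 0.6]
width: 0.504
t 2.2 pos [ 0.5936 -0.2937  0.0679] yaw 6.76 F [-1.15 -0.12  0.57] w 0.504005524048907
cm in tool [ 0.2  -0.45  2.09] rot [0.02 0.   0.76]
```

View pics/w2.png

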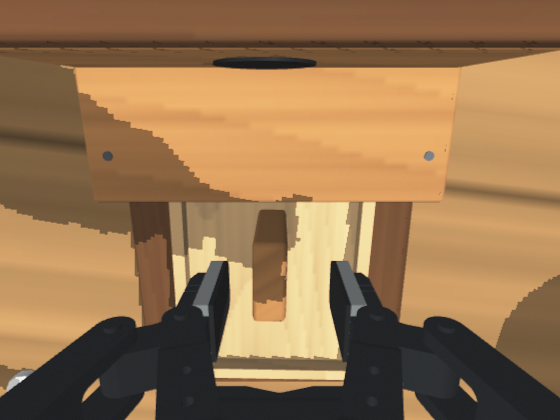

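The wrist view has the grip at column 269 and the jaw centre at about 281. The grip is slightly to the left, which fits the 4.5 mm y error.

```bash
python3 -m pendant '[{"rotation":[0,0,0.5],"offset":[0.2,-0.4,0.6],"jaw":0},{"rotation":[0,0,0],"offset":[0,0,1],"jaw":0},{"rotation":[0,0,0],"offset":[0,0,0.5],"jaw":0},{"rotation":[0,0,0],"offset":[0,0,0],"jaw":0}]'
python3 -c "
from h import *
plan(.595,-.289,.047,6)"
```

```text
time_s: 2.58
ee_pos: [0.598, -0.291, 0.0507]
eef_rot: [0.002, 0.999, 0.054, 0.003]
contact_force: [0.9, -0.2, 0.1]
width: 0.501
t 2.5833 pos [ 0.598  -0.291   0.0507] yaw 6.2 F [ 0.86 -0.19  0.1 ] w 0.5011161327871163
cm in tool [-0.28 -0.23  0.37] rot [ 0.23 -0.37  0.2 ]
```

```bash
python3 -m pendant '[{"rotation":[0.2,-0.3,0],"offset":[-0.2,-0.2,0.4],"jaw":0},{"rotation":[0,0,0],"offset":[0,0,0],"jaw":-1},{"rotation":[0,0,0],"offset":[0,0,0],"jaw":-1},{"rotation":[0,0,0],"offset":[0,0,0],"jaw":-1},{"rotation":[0,0,0],"offset":[0,0,0],"jaw":-1},{"rotation":[0,0,0],"offset":[0,0,0],"jaw":-1},{"rotation":[0,0,0],"offset":[0,0,0],"jaw":-1},{"rotation":[0,0,0],"offset":[0,0,0],"jaw":-1}]' 60
python3 - <<'E'
from h import *
from plant import robot
import cv2
plan(.595-.062*np.cos(np.radians(6.2)),-.289-.062*np.sin(np.radians(6.2)),.047,6.2)
c=robot.camera('wrist');cv2.imwrite('pics/w3.png',c['img'][:,:,::-1])
E
```

```text
time_s: 3.25
ee_pos: [0.5957, -0.2889, 0.0467]
eef_rot: [0.0, 0.999, 0.054, 0.0]
contact_force: [0.3, -0.6, -1.5]
width: 0.15
t 3.25 pos [ 0.5957 -0.2889  0.0467] yaw 6.23 F [ 0.34 -0.55 -1.45] w 0.1499086124941147
cm in tool [-6.27 -0.   -0.03] rot [ 0.02 -0.04  0.03]
```

View pics/w3.png

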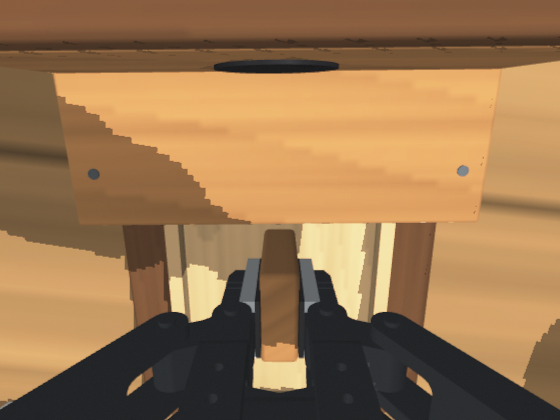

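The grip is held between the pads at (280,300), with an opening of about 13 mm. Now I slide it.

```bash
python3 -m pendant '[{"rotation":[0,0,0],"offset":[-0.8,0,0],"jaw":-1},{"rotation":[0,0,0],"offset":[-0.8,0,0],"jaw":-1},{"rotation":[0,0,0],"offset":[-0.8,0,0],"jaw":-1},{"rotation":[0,0,0],"offset":[-0.8,0,0],"jaw":-1},{"rotation":[0,0,0],"offset":[0,0,0],"jaw":-1}]'
python3 -c "
from h import *
plan(.5333,-.2957,.047,6.2)"
```

```text
time_s: 3.72
ee_pos: [0.5604, -0.2928, 0.0468]
eef_rot: [0.0, 0.999, 0.054, 0.0]
contact_force: [-0.8, -0.0, -1.9]
width: 0.154
t 3.7167 pos [ 0.5604 -0.2928  0.0468] yaw 6.24 F [-0.77 -0.04 -1.92] w 0.1535612927507301
cm in tool [-2.72 -0.01 -0.02] rot [ 0.03 -0.05  0.04]
```

```bash
python3 -m pendant '[{"rotation":[0,0,0],"offset":[-0.8,0,0],"jaw":-1},{"rotation":[0,0,0],"offset":[-0.8,0,0],"jaw":-1},{"rotation":[0,0,0],"offset":[-0.8,0,0],"jaw":-1},{"rotation":[0,0,0],"offset":[-0.3,0,0],"jaw":-1},{"rotation":[0,0,0],"offset":[0,0,0],"jaw":-1},{"rotation":[0,0,0],"offset":[0,0,0],"jaw":-1},{"rotation":[0,0,0],"offset":[0,0,0],"jaw":-1}]'
python3 - <<'E'
from h import *
from plant import robot
import cv2
plan(.5333,-.2957,.047,6.2)
for n in('wrist','side'):
    c=robot.camera(n);cv2.imwrite(f'pics/{n}4.png',c['img'][:,:,::-1])
im=c['img'][120:220,130:290,::-1];cv2.imwrite('pics/s4c.png',cv2.resize(im,None,fx=4,fy=4))
E
```

```text
time_s: 4.3
ee_pos: [0.5288, -0.2967, 0.0469]
eef_rot: [0.0, 0.999, 0.053, -0.0]
contact_force: [-0.3, -0.2, -2.7]
width: 0.155
t 4.3 pos [ 0.5288 -0.2967  0.0469] yaw 6.13 F [-0.26 -0.22 -2.66] w 0.15477257667702513
cm in tool [ 0.46 -0.05 -0.01] rot [ 0.02  0.01 -0.07]
```

View pics/wrist4.png

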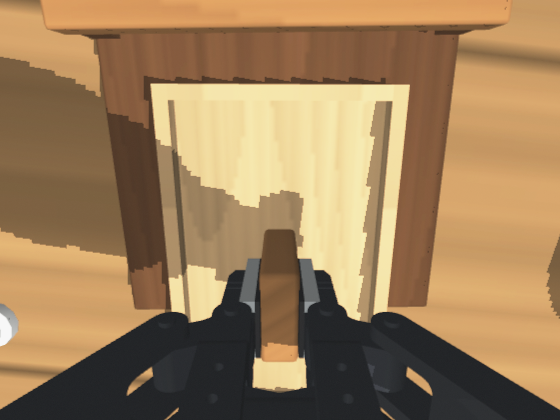

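View pics/s4c.png

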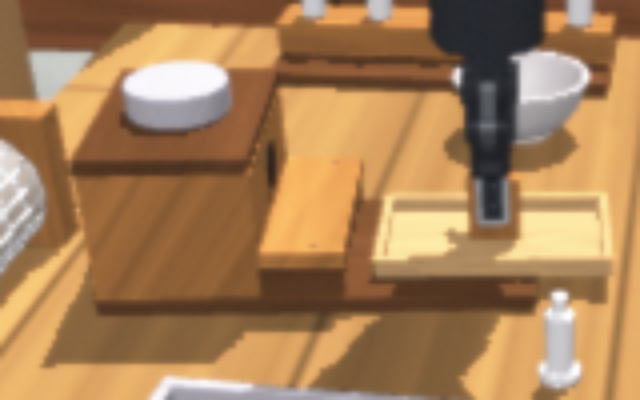

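The rear rim at wrist (280,92) stands well forward of the lip edge (275,30). The tray is flat on its board and about 67 mm forward, so I lift it.

```bash
python3 -m pendant '[{"rotation":[0,0,0],"offset":[0,0,-1],"jaw":-1},{"rotation":[0,0,0],"offset":[0,0,-2],"jaw":-1},{"rotation":[0,0,0],"offset":[0,0,-2],"jaw":-1},{"rotation":[0,0,0],"offset":[0,0,-2],"jaw":-1},{"rotation":[0,0,0],"offset":[0,0,-2],"jaw":-1},{"rotation":[0,0,0],"offset":[0,0,-1.5],"jaw":-1},{"rotation":[0,0,0],"offset":[0,0,0],"jaw":-1}]'
python3 -c "
from h import *
plan(.590,.001,.145,-3.2)"
```

```text
time_s: 4.98
ee_pos: [0.5304, -0.2949, 0.1589]
eef_rot: [-0.0, 0.998, 0.055, -0.0]
contact_force: [-0.4, -0.1, -1.3]
width: 0.156
t 4.9833 pos [ 0.5304 -0.2949  0.1589] yaw 6.31 F [-0.41 -0.12 -1.26] w 0.15572069407178887
cm in tool [  9.17 -28.76   1.41] rot [-0.05  0.05  9.51]
```

```bash
python3 -m pendant '[{"rotation":[0,0,0],"offset":[0.4,-1.2,0],"jaw":-1},{"rotation":[0,0,1],"offset":[0.8,-2.5,0],"jaw":-1},{"rotation":[0,0,1],"offset":[0.8,-2.5,0],"jaw":-1},{"rotation":[0,0,1],"offset":[0.8,-2.5,0],"jaw":-1},{"rotation":[0,0,1],"offset":[0.8,-2.5,0],"jaw":-1},{"rotation":[0,0,1],"offset":[0.8,-2.5,0],"jaw":-1},{"rotation":[0,0,1],"offset":[0.8,-2.5,0],"jaw":-1},{"rotation":[0,0,1],"offset":[0.8,-2.5,0],"jaw":-1},{"rotation":[0,0,1],"offset":[0.8,-2.5,0],"jaw":-1},{"rotation":[0,0,1],"offset":[0.8,-2.5,0],"jaw":-1},{"rotation":[0,0,0],"offset":[0.5,-1.5,0],"jaw":-1},{"rotation":[0,0,0],"offset":[0,0,0],"jaw":-1}]'
python3 -c "
from h import *
plan(.590,.001,.145,-3.2)"
```

```text
time_s: 5.98
ee_pos: [0.5998, -0.0163, 0.1487]
eef_rot: [-0.003, 1.0, -0.026, -0.007]
contact_force: [0.1, 0.5, -2.0]
width: 0.154
t 5.9833 pos [ 0.5998 -0.0163  0.1487] yaw -3.0 F [ 0.06  0.46 -2.04] w 0.15363538673325647
cm in tool [-1.07 -1.68  0.39] rot [-0.27  0.76  0.2 ]
```

```bash
python3 -m pendant '[{"rotation":[-0.2,0.6,0],"offset":[-0.5,-0.9,0],"jaw":-1},{"rotation":[0,0,0],"offset":[-0.4,-0.6,0],"jaw":-1},{"rotation":[0,0,0],"offset":[0,0,1],"jaw":-1},{"rotation":[0,0,0],"offset":[0,0,1.5],"jaw":-1},{"rotation":[0,0,0],"offset":[0,0,1.5],"jaw":-1},{"rotation":[0,0,0],"offset":[0,0,1],"jaw":-1},{"rotation":[0,0,0],"offset":[0,0,0],"jaw":-1}]'
python3 - <<'E'
from h import *
from plant import robot
import cv2
plan(.590,.001,.0435,-3.2)
for n in('wrist','side'):
    c=robot.camera(n);cv2.imwrite(f'pics/{n}5.png',c['img'][:,:,::-1])
E
```

```text
time_s: 6.57
ee_pos: [0.5859, 0.0008, 0.0925]
eef_rot: [0.0, 1.0, -0.026, -0.003]
contact_force: [-0.3, 0.2, -1.6]
width: 0.155
t 6.5667 pos [0.5859 0.0008 0.0925] yaw -2.96 F [-0.28  0.19 -1.62] w 0.15490266308367812
cm in tool [ 0.44 -0.04  4.9 ] rot [0.03 0.37 0.24]
```

View pics/wrist5.png

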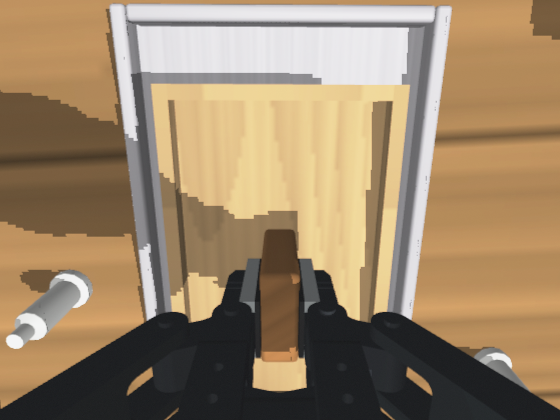

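View pics/side5.png

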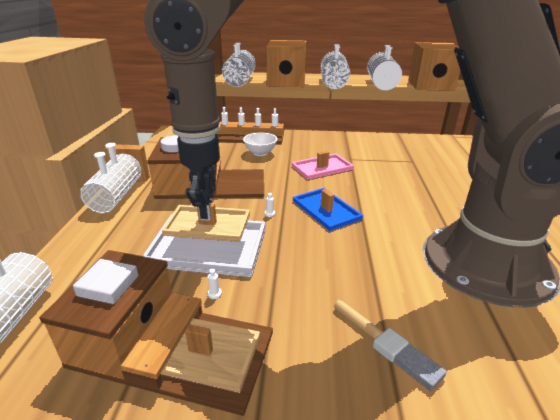

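The tray (rear rim at row 92, columns 152-408) sits centred and parallel between the pan walls (columns 120-440). I lower it slowly.

```bash
python3 -m pendant '[{"rotation":[0,0.3,0],"offset":[0.2,0,1],"jaw":-1},{"rotation":[0,0,0],"offset":[0.1,0,1],"jaw":-1},{"rotation":[0,0,0],"offset":[0,0,1],"jaw":-1},{"rotation":[0,0,0],"offset":[0,0,0.6],"jaw":-1},{"rotation":[0,0,0],"offset":[0,0,0.4],"jaw":-1},{"rotation":[0,0,0],"offset":[0,0,0],"jaw":-1}]'
python3 -c "
from h import *
plan(.590,.001,.0432,-3.2)"
```

```text
time_s: 7.17
ee_pos: [0.5925, -0.0008, 0.0546]
eef_rot: [0.0, 1.0, -0.027, 0.003]
contact_force: [-0.0, -0.0, -1.8]
width: 0.154
t 7.1667 pos [ 0.5925 -0.0008  0.0546] yaw -3.12 F [-0.03 -0.01 -1.76] w 0.154416063381875
cm in tool [-0.27 -0.17  1.14] rot [ 0.   -0.35  0.08]
```

```bash
python3 -m pendant '[{"rotation":[0,-0.3,0],"offset":[-0.2,-0.1,0.4],"jaw":-1},{"rotation":[0,0,0],"offset":[0,0,0.4],"jaw":-1},{"rotation":[0,0,0],"offset":[0,0,0.3],"jaw":-1},{"rotation":[0,0,0],"offset":[0,0,0],"jaw":-1}]'
python3 -c "
from h import *
plan(.590,.001,.0432,-3.2)"
```

```text
time_s: 7.5
ee_pos: [0.5908, 0.0006, 0.043]
eef_rot: [-0.0, 1.0, -0.027, 0.0]
contact_force: [-0.3, 0.5, -2.2]
width: 0.151
t 7.5 pos [0.5908 0.0006 0.043 ] yaw -3.11 F [-0.31  0.48 -2.15] w 0.15054556503764363
cm in tool [-0.08 -0.04 -0.02] rot [-0.01 -0.05  0.09]
```

```bash
python3 -m pendant '[{"rotation":[0,0,0],"offset":[0,0,0.1],"jaw":-1},{"rotation":[0,0,0],"offset":[0,0,0],"jaw":-1}]'
python3 -c "
from h import *
plan(.590,.001,.0432,-3.2)"
```

```text
time_s: 7.67
ee_pos: [0.5911, 0.0006, 0.043]
eef_rot: [-0.0, 1.0, -0.027, 0.001]
contact_force: [0.3, 0.3, -2.3]
width: 0.154
t 7.6667 pos [0.5911 0.0006 0.043 ] yaw -3.11 F [ 0.33  0.29 -2.33] w 0.15412443640736478
cm in tool [-0.11 -0.04 -0.02] rot [-0.01 -0.09  0.09]
```

```bash
python3 -m pendant '[{"rotation":[0,0,0],"offset":[0,0,0],"jaw":-0.4},{"rotation":[0,0,0],"offset":[0,0,0],"jaw":-0.2},{"rotation":[0,0,0],"offset":[0,0,0],"jaw":0},{"rotation":[0,0,0],"offset":[0,0,0],"jaw":0},{"rotation":[0,0,0],"offset":[0,0,0],"jaw":0}]'
python3 - <<'E'
from h import *
from plant import robot
import cv2
plan(.590,.001,.17,-3.2)
c=robot.camera('wrist');cv2.imwrite('pics/wrist6.png',c['img'][:,:,::-1])
E
```

```text
time_s: 8.08
ee_pos: [0.5926, 0.0007, 0.0444]
eef_rot: [-0.0, 1.0, -0.027, 0.002]
contact_force: [0.7, 0.3, -1.4]
width: 0.494
t 8.0833 pos [0.5926 0.0007 0.0444] yaw -3.11 F [ 0.66  0.32 -1.36] w 0.4941956365852477
cm in tool [ -0.2   -0.02 -12.56] rot [-0.04 -0.28  0.09]
```

View pics/wrist6.png

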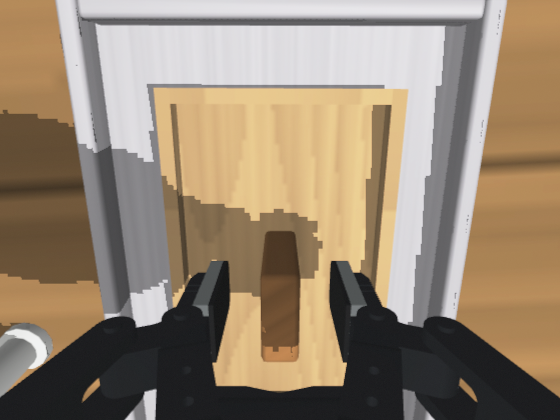

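The grip at (280,295) is free between the open fingers, and the tray lies in the pan. I retreat straight up.

```bash
python3 -m pendant '[{"rotation":[0,0,0],"offset":[0,0,-1],"jaw":0},{"rotation":[0,0,0],"offset":[0,0,-2],"jaw":0},{"rotation":[0,0,0],"offset":[0,0,-3],"jaw":0},{"rotation":[0,0,0],"offset":[0,0,-3],"jaw":0},{"rotation":[0,0,0],"offset":[0,0,-3],"jaw":0},{"rotation":[0,0,0],"offset":[0,0,-3],"jaw":0},{"rotation":[0,0,0],"offset":[0,0,-3],"jaw":0},{"rotation":[0,0,0],"offset":[0,0,-2],"jaw":0},{"rotation":[0,0,0],"offset":[0,0,0],"jaw":0},{"rotation":[0,0,0],"offset":[0,0,0],"jaw":0}]'
python3 - <<'E'
from h import *
from plant import robot
import cv2
plan(.590,.001,.17,-3.2)
for n in('wrist','side'):
    c=robot.camera(n);pickle.dump(c,open(f'pics/{n}7.pkl','wb'));cv2.imwrite(f'pics/{n}7.png',c['img'][:,:,::-1])
E
```

```text
time_s: 8.97
ee_pos: [0.5898, 0.0005, 0.2596]
eef_rot: [-0.0, 1.0, -0.027, 0.002]
contact_force: [0.4, 0.0, -0.3]
width: 0.5
t 8.9667 pos [5.898e-01 5.000e-04 2.596e-01] yaw -3.1 F [ 0.4   0.03 -0.35] w 0.4996735261971115
cm in tool [-0.02 -0.04  8.96] rot [-0.05 -0.26  0.1 ]
```

View pics/wrist7.png

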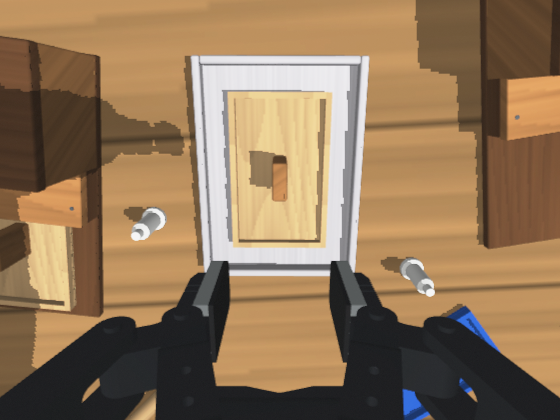

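View pics/side7.png

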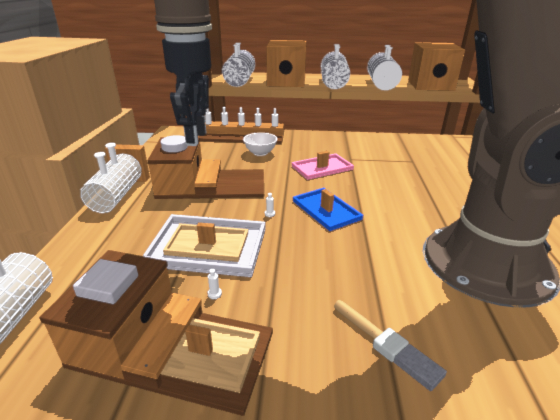

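The tray lies flat and aligned, with its rim at columns 225-330 and rows 92-247 inside the pan rim. The other tray's grip is still at side (200,340). I'll do one numeric check and then hand in.

Run:
```python
from h import *
from plant import robot
c=pickle.load(open('pics/wrist7.pkl','rb'))
P=[ray(c,u,v,.022) for u,v in[(225,92),(331,92),(325,247),(233,247)]]
Q=[ray(c,u,v,.024) for u,v in[(190,56),(368,56),(354,275),(205,275)]]
for A in(P,Q):
    m=(A[0]+A[1])/2-(A[2]+A[3])/2
    print(np.mean(A,0).round(4),np.linalg.norm(m).round(4),np.degrees(np.arctan2(m[1],m[0])).round(2))
print(robot.state()['qvel'].__abs__().max() if hasattr(robot.state()['qvel'],'__abs__') else '')
robot.job_done()
```

```text
[0.59   0.0008 0.022 ] 0.1592 -2.8
[5.896e-01 1.000e-04 2.400e-02] 0.2232 -3.0
0.023474720078132713
the job is handed in; nothing more can be done
```

I gripped the tray of the round-capped nest box and slid it about 67 mm forward on its board, clear of the lip. I then lifted it, carried it to the washing pan, lowered it slowly to the floor, let go and backed straight up. The job was handed in at about 9 s of the 45 s allowed.

- **Placing:** the last wrist image puts the tray's middle about 1 mm from the pan's centre. Its length is within 0.2° of the pan's, and its measured length is 159 mm against the 160 mm given. It looks flat in both views.
- **Other tray:** it sits at the same place in the side image. I did not measure it numerically.
- **Unclear check:** just before release the force reading (-2.3 N in z) still showed about the tray's weight, so I could not confirm contact with the floor from it. From the TCP height, any drop on release was about 1 mm at most.

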